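Push the slide mailer into the empty spring-clip slot of the transport rack

TASK

Take the white slide mailer that stands upright in the small single stand to the transport rack, and push it straight down into the one empty spring-clip slot until it is fully home on the slot's floor. Let go and leave it standing upright and square in the slot.

Things in the scene. Friction and masses are not known exactly. Their poses are not given: they have to be found in the camera images.
- mailer_centre (a point): Centre of the white plastic slide mailer, a flat panel standing on its short end: 86 mm tall (own y axis, up at the start), 36 mm wide (x), 9 mm thick (z), 30 to 60 g. It stands loosely in the stand, its foot 6 mm above the table. Grip it across its thickness about 20 mm above this point: lower down, the fingertips would meet the clips when it is home.
- stand: Small fixed grey stand, 56 x 58 mm, with a single plain slot, right half of the table. Origin: centre of its underside, on the table; z up, x across the mailer's thickness. Its walls end 26 mm above the table, so the upper 66 mm of the mailer are free. The tall microscope stands between it and the rack: draw the arm back towards the base, to about 0.3 m, before crossing.
- empty_slot (a point): Centre of the floor of the empty slot, 16 mm above the table; z up, x along the seated mailer's thickness, y along its width (either face first). Two steel spring leaves 30 mm wide face each other across x: lips about 18 mm apart and 35 mm above this floor, narrowing to 5 mm at 19 mm. They give way at 5 to 20 N, then centre and hold it. Seated, its centre is 43 mm above this point.
- rack: Transport rack: fixed low grey board, 74 mm (x) by 232 mm (y), top 12 mm above the table, left half of the table. Origin: centre of its underside, z up. Three equal slots in a row along y, 70 mm apart; two, in varying places, already hold white mailers 86 mm tall. Low cheeks 56 mm apart end each slot along y.
Not all that is in view belongs to the job. What is shaped like the part that bears mailer_centre but red is not meant.

How it is judged:
By the outcome, as a careful person would: the job done as asked, in the order asked, and still so for the second after the job is handed in, with the robot touching nothing.
It also fails if it takes over 40 s, if anything falls off the work surface, if the arm or the gripper's body presses on something with over 40 N, if the wrist force passes 120 N, or if a joint passes its speed limit or range.

ROBOT

A 6-joint arm with a two-finger parallel gripper is mounted at the origin on a cart in front of the work surface, level with it; the furniture and walls round the work are solid. World frame = base frame: x ahead of the robot, y to its left, z up, the work surface at z = 0. Lengths are in m, angles in rad, forces in N, time in s.
With the tool pointing down it reaches from about 0.25 to 0.85 m from the base axis. Payload 12.5 kg.
Tool frame: the origin (TCP) lies on the centre line of the jaws, within the pads' length; the fingertips stand 22 mm ahead of it and the grasp point (between the pads) lies 3 mm ahead of it; z points along the fingers, y is the line along which they close (so a half turn about z gives the same grasp; the last joint's range is limited). The gripper opens to 93 mm and grips with 3 to 60 N. Pads are 15 mm wide; open, the fingers measure 128 mm over their backs; the gripper's body (75 mm by 188 mm) begins 65 mm behind the grasp point.
Start: joints at [1.096, 0.351, 1.652, -0, 1.139, -0.085], TCP at [0.209, 0.509, 0.241] pointing down, gripper open.
Joint ranges: [-2.75, 2.75], [-0.79, 2.1], [0.01, 2.65], [-1.57, 4.71], [0.07, 3.14], [-2.87, 2.87]. Speed limits (rad/s): [2.22, 2.22, 2.79, 3.14, 3.14, 3.14].

INTERFACE

Orientations are given as [roll, pitch, yaw] about the fixed x, y, z axes, in that order (R = Rz(yaw) Ry(pitch) Rx(roll)).
In Python, from workcell import manip, command_gripper, kinematics, readout, optics, job_done gives the robot as it stands. Calls block until the motion is done:
- manip.reach(position, orientation): joint-space move of the TCP to a pose.
- manip.move_straight(position, rot=None, vel=0.15): straight line of the TCP; rot=None keeps the orientation; vel is the mean speed in m/s.
- manip.move_j(angles): joint-space move.
- command_gripper(opening, strength=None): opening from 0.0 (shut) to 1.0 (fully open); strength is the grip in N (None keeps the last); returns when the fingers have stopped.
- manip.pause(seconds).
- kinematics.ik(position, orientation): joint angles nearest the present ones, or None.
- readout.sense(): the state.
- optics.capture(name): name is "side" or "top" or "wrist"; returns (picture, depth): 480x640x3 uint8, red, green, blue; 480x640 float32, m along the optical axis (not along the pixel's ray), 0 where there is no reading.
- optics.camera_info(name): a dict with "camera_matrix" (3x3 intrinsics, pixels), "D" ([k1, k2, p1, p2, k3] as OpenCV has them; the pictures are not rectified), "R" (3x3) and "t" (3): a world point X has camera coordinates R X + t. Camera axes: x right, y down, z forward; pixel columns grow to the right and rows downward; lengths in m; the calibration is good to about 2 mm. A picture is of the moment at which its call begins: read the wrist's pose just before it. camera_info takes no time and is no camera call; for the wrist camera it gives the pose at the moment of the call.
A pose or a line that the arm cannot do raises manip.Unreachable and nothing moves.
- job_done(): hands the job in; it is judged then, once.
The state is a dict: "clock": time; "joint_positions": joint angles; "qvel": joint speeds; "tau": joint torques, N m; "tool_pos": TCP position; "eef_rot": TCP orientation; "wrist_force": force on the tool from outside, world axes, zero at the start; "moment": the same for the moment, N m; "width": opening from 0.0 (shut) to 1.0 (fully open); "gripper_force": force on a finger pad.
Only numpy, scipy, OpenCV 4.12 (cv2) and the standard library are available. Lean on these libraries where they do the work, as an engineer would, in place of code of your own. Each camera call takes 0.05 s, during which the arm holds its last target. There are 200 camera calls.

## Working session

There is one attempt and no reset: what is moved stays moved. The work goes in short steps, each a Python script; the robot and the scene stay as the last script left them, time stands still between calls to the robot, and variables do not carry over. Pictures are saved under pics/ and viewed, at most 10 in all, crops included, and the job is handed in when it is done.

```bash
mkdir -p pics
cat > h.py <<'E'
import numpy as np, cv2
from workcell import manip, command_gripper, kinematics, readout, optics, job_done
def snap(cam, tag):
    info=optics.camera_info(cam); im,d=optics.capture(cam)
    cv2.imwrite(f'pics/{tag}.png',im[...,::-1]); np.savez(f'pics/{tag}.npz',im=im,d=d,K=info['camera_matrix'],D=info['D'],R=info['R'],t=info['t'])
def cloud(tag):
    z=np.load(f'pics/{tag}.npz'); h,w=z['d'].shape
    uv=np.stack(np.meshgrid(np.arange(w),np.arange(h)),-1).reshape(-1,1,2).astype(np.float64)
    n=cv2.undistortPoints(uv,z['K'],z['D'])[:,0]
    d=z['d'].reshape(-1,1); c=np.hstack([n*d,d]); X=(c-np.ravel(z['t']))@z['R']
    X[d[:,0]<=0]=np.nan
    return X.reshape(h,w,3), z['im']
def ray(tag,u,v,zw):
    z=np.load(f'pics/{tag}.npz'); n=cv2.undistortPoints(np.array([[[u,v]]],float),z['K'],z['D'])[0,0]
    o=-z['R'].T@np.ravel(z['t']); r=z['R'].T@np.r_[n,1]; return o+r*(zw-o[2])/r[2]
E
python3 - <<'E'
from h import *
s=readout.sense(); print(s['clock'],s['tool_pos'],s['eef_rot'],s['width'])
snap('top','top0'); snap('side','side0')
for c in('top','side'):
    i=optics.camera_info(c); print(c, -np.array(i['R']).T@np.ravel(i['t']))
E
```

```text
0.0 [0.20881435 0.5084493  0.24008543] [-3.14038153e+00 -9.87132362e-05  2.75184255e+00] 1.001689602494085
top [0.47714867 0.10226868 1.4547364 ]
side [ 0.25035507 -0.81038168  0.55955214]
```

View pics/top0.png

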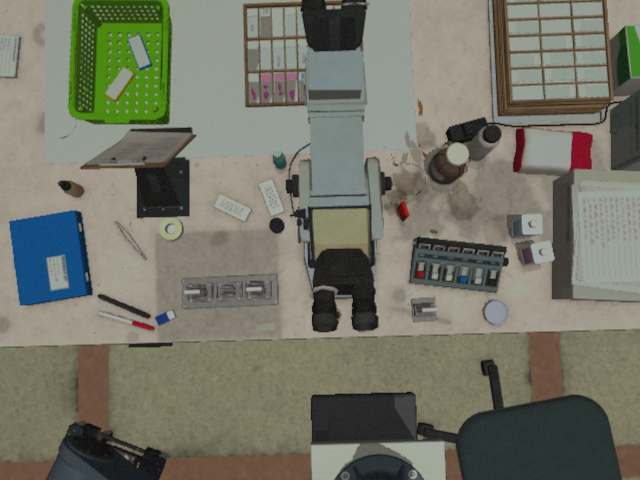

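View pics/side0.png

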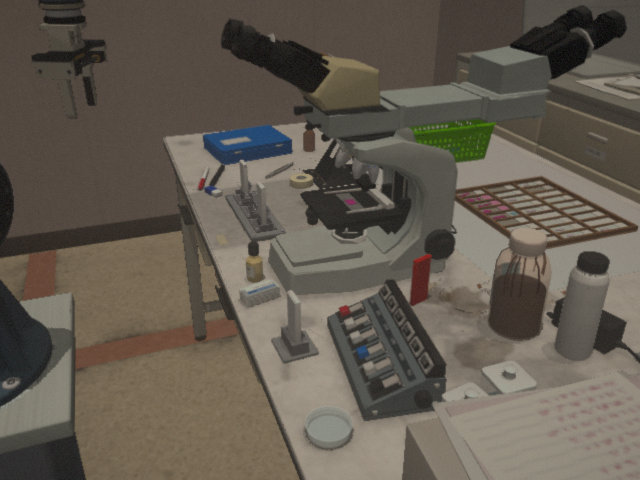

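The top view shows the stand with its mailer at about (424,310) and the rack at about (229,291), with mailers near its left and right ends. The red decoy is at (404,211). I'll enlarge the crops and take depth points.

Run:
```python
from h import *
X,im=cloud('top0')
b=im[...,::-1]
a=cv2.resize(b[268:313,175:285],None,fx=7,fy=7,interpolation=cv2.INTER_CUBIC)
c=cv2.resize(b[290:328,402:446],None,fx=7,fy=7,interpolation=cv2.INTER_CUBIC)
o=np.zeros((600,800,3),np.uint8); o[:a.shape[0],:a.shape[1]]=a; o[320:320+c.shape[0],:c.shape[1]]=c
z=X[...,2]
def hm(y0,y1,x0,x1,s):
    return cv2.resize(cv2.applyColorMap(np.uint8(np.clip(np.nan_to_num(z[y0:y1,x0:x1])/0.1*255,0,255)),cv2.COLORMAP_JET),None,fx=s,fy=s,interpolation=cv2.INTER_NEAREST)
e=hm(268,313,175,285,4); o[325:325+e.shape[0],320:760]=e
cv2.imwrite('pics/crop0.png',o)
for n,(y0,y1,x0,x1) in dict(rack=(268,313,175,285),stand=(290,328,402,446)).items():
    P=X[y0:y1,x0:x1].reshape(-1,3)
    for lo,hi in ((.006,.016),(.016,.030),(.03,.07),(.07,.1)):
        q=P[(P[:,2]>lo)&(P[:,2]<hi)]
        if len(q)>3: print(n,lo,hi,len(q),q.mean(0).round(4),q.min(0).round(3),q.max(0).round(3))
    if n=='rack':
        q=P[P[:,2]>.07]
        for s in (q[q[:,1]>np.median(P[P[:,2]>.006][:,1])],q[q[:,1]<=np.median(P[P[:,2]>.006][:,1])]): print(len(s), s.mean(0).round(4) if len(s) else '')
    q=P[P[:,2]>.006][:,:2]; print(cv2.minAreaRect(q.astype(np.float32)))
# side cloud
X,_=cloud('side0')
for n,(y0,y1,x0,x1) in dict(stand=(285,335,280,305),rackA=(155,200,235,252),rackB=(178,230,255,272)).items():
    P=X[y0:y1,x0:x1].reshape(-1,3); q=P[(P[:,2]>.05)&(P[:,2]<.12)]; q=q[np.linalg.norm(q-np.median(q,0),axis=1)<.06]
    print(n,len(q),q.mean(0).round(4),q.min(0).round(3),q.max(0).round(3))
```

```text
rack 0.006 0.016 1751 [0.5191 0.3418 0.0118] [0.466 0.217 0.006] [0.578 0.478 0.016]
rack 0.016 0.03 718 [0.5187 0.3438 0.0194] [0.482 0.23  0.016] [0.557 0.456 0.03 ]
rack 0.03 0.07 319 [0.5194 0.3445 0.0445] [0.503 0.245 0.03 ] [0.535 0.43  0.07 ]
rack 0.07 0.1 62 [0.519  0.3445 0.0915] [0.514 0.256 0.073] [0.526 0.434 0.1  ]
84 [0.518  0.412  0.0984]
78 [0.5206 0.2729 0.0991]
((0.5209541916847229, 0.346637487411499), (0.2601453959941864, 0.10609317570924759), 88.32784271240234)
stand 0.006 0.016 181 [ 0.4647 -0.1161  0.0084] [ 0.425 -0.171  0.006] [ 0.508 -0.072  0.016]
stand 0.016 0.03 148 [ 0.4633 -0.1189  0.0252] [ 0.45  -0.146  0.017] [ 0.476 -0.095  0.03 ]
stand 0.03 0.07 23 [ 0.4629 -0.1109  0.0413] [ 0.451 -0.143  0.03 ] [ 0.476 -0.095  0.067]
stand 0.07 0.1 72 [ 0.4629 -0.119   0.0899] [ 0.458 -0.137  0.071] [ 0.467 -0.103  0.097]
((0.4723705053329468, -0.11911968141794205), (0.08106983453035355, 0.09911162406206131), 12.448365211486816)
stand 402 [ 0.459  -0.1293  0.0755] [ 0.455 -0.143  0.05 ] [ 0.466 -0.104  0.095]
rackA 193 [0.5141 0.4033 0.0774] [0.502 0.348 0.051] [0.53  0.431 0.105]
rackB 239 [0.5169 0.2652 0.078 ] [0.504 0.249 0.05 ] [0.533 0.294 0.105]
```

View pics/crop0.png

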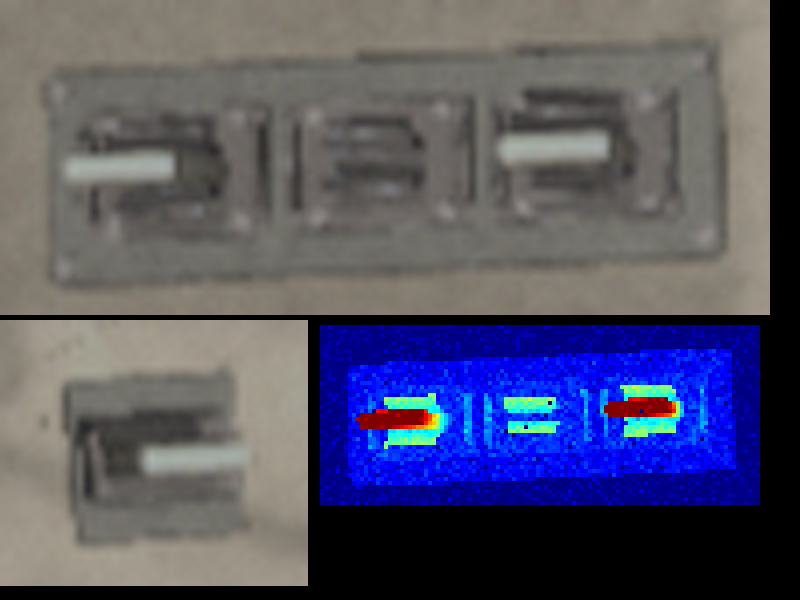

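The middle slot is the empty one, at about (0.519, 0.344). The stand's mailer is at about (0.463, -0.119). Both have their thickness roughly along world x. The rack is on the way, so I'll look at it first from the wrist, then cross at 0.3 m and look at the stand.

Run:
```python
from h import *
X,_=cloud('top0')
P=X.reshape(-1,3); P=P[~np.isnan(P).any(1)]
def mx(x0,x1,y0,y1):
    q=P[(P[:,0]>x0)&(P[:,0]<x1)&(P[:,1]>y0)&(P[:,1]<y1)]; return round(np.percentile(q[:,2],99.5),3), len(q)
print('stand surround',mx(.34,.6,-.17,-.06), mx(.34,.6,-.06,-.03))
print('rack surround',mx(.4,.65,.27,.42))
q=P[(P[:,2]>.15)&(P[:,0]<.7)&(P[:,0]>.3)&(P[:,1]<.3)&(P[:,1]>-.25)]; print('scope',q.min(0),q.max(0))
manip.reach([.49,.344,.30],[np.pi,0,np.pi/2])
s=readout.sense(); print(s['clock'],s['tool_pos'],s['eef_rot'])
i=optics.camera_info('wrist'); R=np.array(i['R']); print('cam',-R.T@np.ravel(i['t']),'axis',R[2])
snap('wrist','w_rack')
```

```text
stand surround (np.float64(0.093), 4118) (np.float64(0.008), 1077)
rack surround (np.float64(0.103), 6372)
scope [ 0.43248521 -0.00853025  0.22241279] [0.69998139 0.1791616  0.44298166]
1.35 [0.48920424 0.34469175 0.29973974] [-3.14096062e+00  4.16418183e-05  1.57298280e+00]
cam [0.48935567 0.4257421  0.4445816 ] axis [-0.0009834  -0.28878556 -0.9573933 ]
```

View pics/w_rack.png

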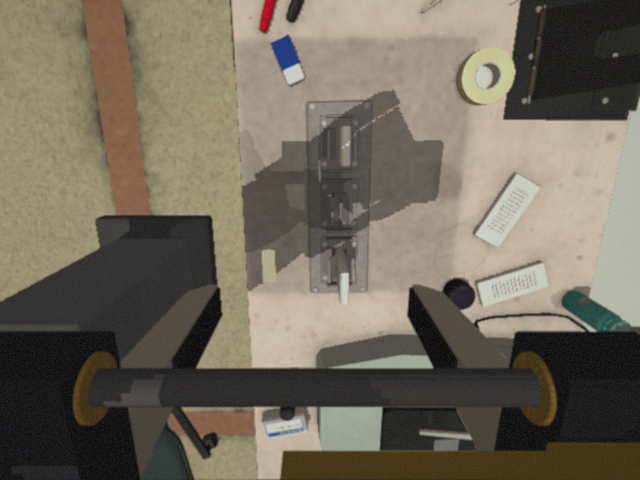

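The wrist view shows the rack from (308,101) to (368,292), and the empty middle slot's leaves at about (340,203). The neighbours stand at (345,140) and (343,270). I'll enlarge it and use depth.

Run:
```python
from h import *
X,im=cloud('w_rack')
c=cv2.resize(im[92:312,295:385,::-1],None,fx=2.7,fy=2.7,interpolation=cv2.INTER_CUBIC)
m=cv2.resize(im[170:240,300:380,::-1],None,fx=6.8,fy=6.8,interpolation=cv2.INTER_CUBIC)
o=np.zeros((600,800,3),np.uint8); o[:c.shape[0],:c.shape[1]]=c; o[:m.shape[0],250:250+m.shape[1]]=m
o=cv2.convertScaleAbs(o,alpha=1.6); cv2.imwrite('pics/crop1.png',o)
for uv in ((308,101),(371,100),(368,292),(311,293)): print(ray('w_rack',*uv,.012).round(4))
def fit(tag,P,lo,hi):
    q=P[(P[:,2]>lo)&(P[:,2]<hi)]
    r=cv2.minAreaRect(q[:,:2].astype(np.float32)*1000)
    print(tag,len(q),q.mean(0).round(4),'rect',np.round(r[0],1),np.round(r[1],1),round(r[2],2))
P=X[92:312,295:385].reshape(-1,3); P=P[~np.isnan(P).any(1)]
fit('board',P[(abs(P[:,0]-.519)<.06)],.009,.0135)
for yc in (.414,.344,.274):
    Q=P[abs(P[:,1]-yc)<.033]
    fit('lips',Q,.045,.056); fit('top',Q,.09,.106)
    l=Q[(Q[:,2]>.042)&(Q[:,2]<.056)]; a=l[l[:,0]<.519]; b=l[l[:,0]>.519]
    for s in (a,b):
        if len(s)>3: print('  leaf',len(s),s.mean(0).round(4),s.min(0).round(4),s.max(0).round(4))
```

```text
[0.4816 0.4588 0.012 ]
[0.5511 0.4599 0.012 ]
[0.5582 0.2292 0.012 ]
[0.4849 0.2275 0.012 ]
board 4865 [0.5176 0.3582 0.0123] rect [518.2 344.1] [ 74.  231.6] 1.06
lips 310 [0.517  0.4142 0.0494] rect [516.9 415. ] [28.3 32.1] 1.12
top 435 [0.5166 0.414  0.1023] rect [516.9 413.6] [ 9.1 35.1] 1.04
  leaf 203 [0.5067 0.414  0.0482] [0.5027 0.3989 0.042 ] [0.5132 0.431  0.0548]
  leaf 148 [0.529  0.4146 0.0495] [0.5268 0.3997 0.0449] [0.5313 0.4291 0.0529]
lips 216 [0.5185 0.3446 0.0499] rect [518.5 344.1] [20.8 30. ] 1.13
top 0 [nan nan nan] rect [0. 0.] [0. 0.] 0.0
  leaf 128 [0.5104 0.3445 0.0487] [0.508  0.3289 0.0422] [0.5134 0.3589 0.0544]
  leaf 149 [0.5258 0.3446 0.0483] [0.5229 0.3293 0.0421] [0.5286 0.3592 0.0535]
lips 275 [0.5196 0.2766 0.0498] rect [519.2 275.3] [28.7 33.7] 2.0
top 335 [0.5191 0.2763 0.1016] rect [519.2 274.4] [ 8.6 36.3] 1.14
  leaf 176 [0.5101 0.2764 0.0489] [0.5046 0.2583 0.0423] [0.5187 0.2924 0.0557]
  leaf 158 [0.5299 0.2772 0.0484] [0.519  0.2598 0.042 ] [0.5339 0.2926 0.0555]<stdin>:11: RuntimeWarning: Mean of empty slice.
  ret = um.true_divide(
```

View pics/crop1.png

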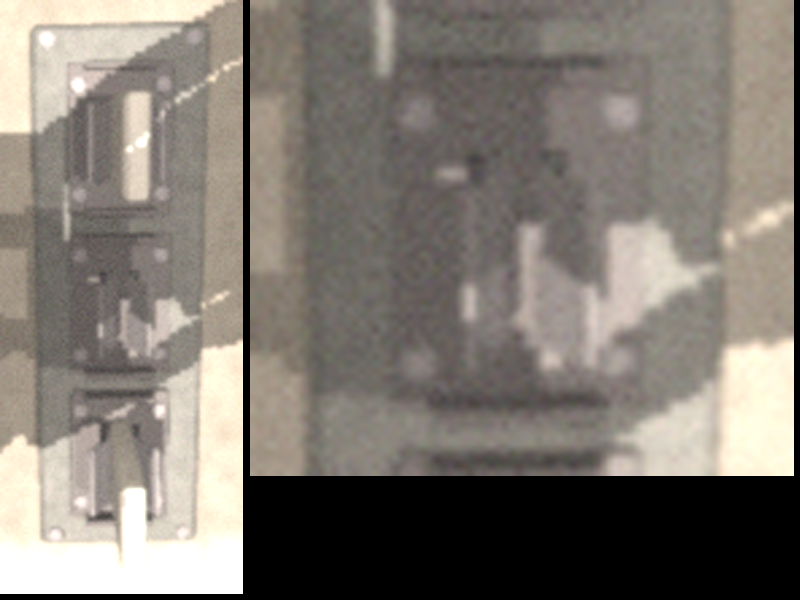

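Slot centre is (0.5182, 0.3442) with yaw about +1.06°. The board measures 74.0 x 231.6 mm against 74 x 232, and the mailer top sits at 0.102, so both agree. Crossing to look at the stand.

Run:
```python
from h import *
X=np.vstack([cloud(t)[0].reshape(-1,3) for t in('top0','side0')]); X=X[~np.isnan(X).any(1)]
q=X[(X[:,0]>.3)&(X[:,0]<.65)&(X[:,1]>-.07)&(X[:,1]<.06)&(X[:,2]>.05)]
for lo in np.arange(.05,.45,.05):
    p=q[(q[:,2]>lo)&(q[:,2]<lo+.05)]
    if len(p)>10: print(round(lo,2),len(p),np.percentile(p,1,0).round(3),np.percentile(p,99,0).round(3))
D=[np.pi,0,np.pi/2]
manip.reach([.25,.17,.28],D); manip.reach([.29,-.11,.26],D); manip.reach([.38,-.13,.23],D)
s=readout.sense(); print(s['clock'],s['tool_pos'],s['eef_rot'],s['joint_positions'])
snap('wrist','w_stand')
```

```text
0.05 1566 [0.505 0.003 0.05 ] [0.647 0.059 0.098]
0.1 1188 [ 0.56  -0.002  0.122] [0.649 0.059 0.135]
0.15 50 [0.619 0.035 0.189] [0.634 0.046 0.2  ]
0.2 554 [ 0.606 -0.013  0.201] [0.649 0.058 0.25 ]
0.25 1999 [ 0.556 -0.01   0.251] [0.649 0.056 0.299]
0.3 2204 [0.536 0.019 0.301] [0.649 0.051 0.35 ]
0.35 3910 [0.452 0.021 0.351] [0.648 0.059 0.4  ]
0.4 2398 [0.432 0.02  0.4  ] [0.536 0.059 0.438]
4.2417 [ 0.38020161 -0.129008    0.22946906] [-3.13996440e+00 -8.24622915e-04  1.57291604e+00] [-4.43229831e-01  9.02914229e-02  2.01766467e+00  4.97375839e-05
  1.03546122e+00 -4.45375625e-01]
```

View pics/w_stand.png

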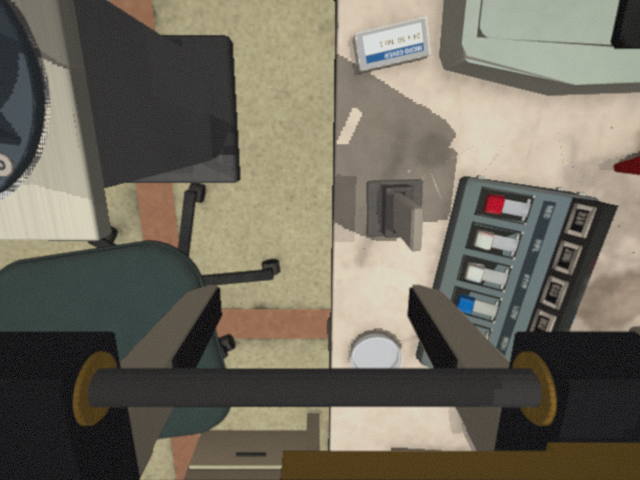

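The stand is at (395,209), with the mailer's top edge near (408,225). The grey slide box begins at px x≈440, close by on the right, so I'll only part-open the jaws.

Run:
```python
from h import *
X,im=cloud('w_stand')
P=X[165:265,355:435].reshape(-1,3); P=P[~np.isnan(P).any(1)]; P=P[(abs(P[:,0]-.463)<.036)&(abs(P[:,1]+.119)<.04)]
def fit(tag,lo,hi):
    q=P[(P[:,2]>lo)&(P[:,2]<hi)]
    r=cv2.minAreaRect(q[:,:2].astype(np.float32)*1000)
    print(tag,len(q),q.mean(0).round(4),'rect',np.round(r[0],1),np.round(r[1],1),round(r[2],2), q.min(0).round(3),q.max(0).round(3))
fit('stand+',.004,.1)
fit('walls',.022,.029); fit('top',.086,.098)
q=P[(P[:,2]>.035)&(P[:,2]<.086)]
for lo in np.arange(.03,.095,.01):
    k=P[(P[:,2]>lo)&(P[:,2]<lo+.01)]; print(round(lo,2),len(k),k.mean(0).round(4),k.min(0).round(4),k.max(0).round(4))
P=X.reshape(-1,3); P=P[~np.isnan(P).any(1)]
b=P[(P[:,0]>.49)&(P[:,0]<.58)&(P[:,1]<-.06)&(P[:,1]>-.2)&(P[:,2]>.02)]
for x in np.arange(.49,.58,.01):
    k=b[(b[:,0]>x)&(b[:,0]<x+.01)]
    if len(k): print(round(x,2),len(k),'zmax',np.percentile(k[:,2],98).round(3),'y',np.percentile(k[:,1],[2,98]).round(3))
```

```text
stand+ 3362 [ 0.4553 -0.1171  0.036 ] rect [ 461.4 -121.7] [55.9 58. ] 2.73 [ 0.432 -0.152  0.004] [ 0.489 -0.092  0.094]
walls 703 [ 0.4559 -0.1174  0.0262] rect [ 461.1 -121.9] [26.7 50.2] 2.03 [ 0.447 -0.147  0.022] [ 0.474 -0.096  0.029]
top 554 [ 0.4606 -0.1208  0.0919] rect [ 461.2 -121.5] [ 9.3 35.7] 2.97 [ 0.456 -0.139  0.086] [ 0.467 -0.104  0.094]
0.03 96 [ 0.4575 -0.1181  0.0351] [ 0.4561 -0.1377  0.03  ] [ 0.4634 -0.1037  0.0399]
0.04 104 [ 0.4575 -0.1187  0.0452] [ 0.4561 -0.1374  0.0401] [ 0.4647 -0.1037  0.05  ]
0.05 114 [ 0.4575 -0.1176  0.0553] [ 0.4562 -0.1378  0.05  ] [ 0.4637 -0.1035  0.06  ]
0.06 124 [ 0.4575 -0.1187  0.0652] [ 0.456  -0.1382  0.06  ] [ 0.4644 -0.1038  0.07  ]
0.07 132 [ 0.4575 -0.1179  0.075 ] [ 0.4562 -0.1377  0.0701] [ 0.4647 -0.1036  0.0798]
0.08 155 [ 0.4575 -0.1182  0.085 ] [ 0.4561 -0.138   0.0801] [ 0.4643 -0.1038  0.09  ]
0.09 492 [ 0.4609 -0.1212  0.0923] [ 0.4562 -0.1392  0.0902] [ 0.4666 -0.1037  0.0944]
0.51 399 zmax 0.026 y [-0.199 -0.137]
0.52 1281 zmax 0.043 y [-0.197 -0.093]
0.53 1612 zmax 0.047 y [-0.198 -0.092]
0.54 1265 zmax 0.048 y [-0.198 -0.092]
0.55 1327 zmax 0.047 y [-0.198 -0.093]
0.56 1384 zmax 0.049 y [-0.198 -0.095]
0.57 1408 zmax 0.051 y [-0.198 -0.096]
```

Mailer: (0.4612, -0.1215), yaw about 2.8°, upright, 9.3 x 35.7 mm at z 0.092, as it should be. Grasping now.

```bash
python3 - <<'E'
from h import *
D=[np.pi,0,np.pi/2+.049]
command_gripper(.42)
manip.reach([.4612,-.1215,.17],D)
manip.move_straight([.4612,-.1215,.072],vel=.12)
print(readout.sense()['tool_pos'],readout.sense()['wrist_force'])
command_gripper(0.0,60)
s=readout.sense(); print(s['tool_pos'],s['wrist_force'],s['moment'],s['width'],s['gripper_force'])
manip.move_straight([.4612,-.1215,.20],vel=.15)
s=readout.sense(); print(s['clock'],s['tool_pos'],s['eef_rot'],s['wrist_force'],s['width'],s['gripper_force'])
snap('wrist','w_held')
E
ls pics
```

```text
[ 0.46154592 -0.12171719  0.07275097] [ 0.06904413  0.17967533 -0.89227632]
[ 0.46128261 -0.12150684  0.07212006] [ 0.21927832 -0.52151928  2.3431267 ] [-0.00041122  0.12733128 -0.0680622 ] 0.0906793977219548 59.999624490737915
8.3333 [ 0.46075205 -0.12134759  0.19918204] [-3.14028153e+00 -5.51528038e-04  1.61976566e+00] [-0.07691444 -0.09743623  0.21115253] 0.09294954536589571 59.99824583530426
crop0.png
crop1.png
side0.npz
side0.png
top0.npz
top0.png
w_held.npz
w_held.png
w_rack.npz
w_rack.png
w_stand.npz
w_stand.png
```

Held, 8.6 mm between the pads. Carrying it back across the retracted path to above the slot, then checking its pose in the hand.

Run:
```python
from h import *
D=[np.pi,0,np.pi/2+.0185]
manip.move_straight([.461,-.1215,.24],vel=.2)
manip.reach([.29,-.11,.27],D); manip.reach([.25,.17,.28],D); manip.reach([.5182,.3442,.22],D)
manip.pause(.2)
s=readout.sense(); print(s['clock'],s['tool_pos'],s['eef_rot'],s['wrist_force'],s['width'],s['gripper_force'])
snap('wrist','w_pre')
X,im=cloud('w_pre'); 
T=s['tool_pos']; P=X.reshape(-1,3); ok=~np.isnan(P).any(1)
Q=P-T; c,n=np.cos(.0185),np.sin(.0185); L=np.stack([Q[:,0]*c+Q[:,1]*n,-Q[:,0]*n+Q[:,1]*c,Q[:,2]],1)
m=ok&(abs(L[:,0])<.02)&(abs(L[:,1])<.03)&(L[:,2]>-.08)&(L[:,2]<.03); q=L[m]
print(len(q),q.min(0),q.max(0))
for lo in np.arange(-.08,.03,.01):
    k=q[(q[:,2]>lo)&(q[:,2]<lo+.01)]
    if len(k)>5: print(round(lo,2),len(k),np.percentile(k,2,0).round(4),np.percentile(k,98,0).round(4))
cv2.imwrite('pics/pre_crop.png',cv2.resize(im[80:380,200:440,::-1],None,fx=2,fy=2))
```

```text
12.125 [0.51799885 0.34396656 0.22091654] [ 3.14061365e+00 -5.24366312e-04  1.58917613e+00] [-0.34382988  0.42511688 -0.08173609] 0.10051479843913698 59.998385310173035
5923 [-0.01996626 -0.00918207 -0.06418442] [0.01999141 0.01849511 0.02997876]
-0.07 29 [-0.0039  0.0157 -0.0642] [ 0.0044  0.0178 -0.0601]
-0.06 81 [-0.0041  0.0157 -0.0597] [ 0.0046  0.0179 -0.0504]
-0.05 94 [-0.0039  0.0085 -0.0498] [ 0.0055  0.0179 -0.0401]
-0.04 117 [-0.0042  0.0093 -0.0397] [ 0.0053  0.0179 -0.0305]
-0.03 165 [-0.0087  0.0081 -0.0299] [ 0.0092  0.0179 -0.0202]
-0.02 539 [-0.0164  0.0082 -0.0196] [ 0.017   0.0178 -0.0101]
-0.01 764 [-0.0177  0.0083 -0.0097] [ 0.0183  0.0178 -0.0002]
-0.0 969 [-0.0184  0.0082  0.0003] [0.0187 0.0177 0.0098]
0.01 1584 [-0.0188 -0.0062  0.0103] [0.019  0.0177 0.02  ]
0.02 1581 [-0.0162 -0.007   0.02  ] [0.0166 0.0162 0.0293]
```

View pics/pre_crop.png

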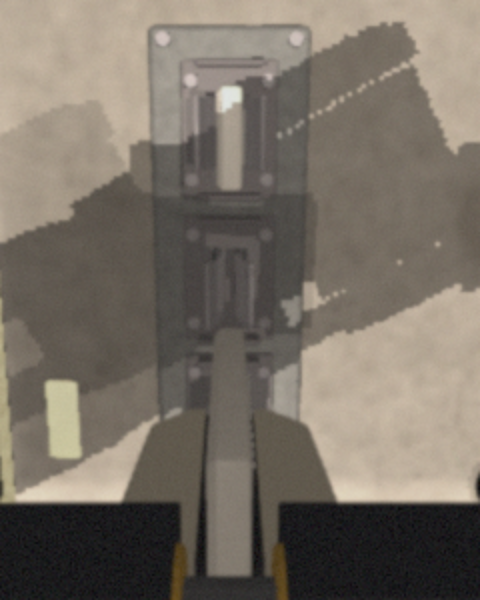

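It hangs vertical and centred in the hand (edge at +18 mm, foot about 65 mm below the TCP), over the middle slot. Inserting in force-watched steps.

Run:
```python
from h import *
xy=[.5182,.3442]; D=[np.pi,0,np.pi/2+.0185]
manip.move_straight(xy+[.122],D,vel=.12)
f0=readout.sense()['wrist_force']; print(f0.round(2) if hasattr(f0,'round') else f0)
for z in list(np.arange(.112,.085,-.006))+list(np.arange(.085,.0775,-.0015)):
    manip.move_straight(xy+[float(z)],D,vel=.04)
    s=readout.sense(); f=np.array(s['wrist_force']); print(round(z,4),np.round(s['tool_pos'],4),f.round(1),round(s['width'],3),round(s['clock'],2))
    if f[2]>45 or (z<.0835 and f[2]>30) or np.hypot(*f[:2])>20: break
snap('side','s_in')
```

```text
[-0.66 -0.26 -0.89]
0.112 [0.5181 0.3441 0.1118] [-0.3  0.4 -0.9] 0.093 13.54
0.106 [0.5181 0.3442 0.1057] [ 0.1  0.2 -1. ] 0.094 13.84
0.1 [0.5184 0.3445 0.1001] [0.7 2.  0.1] 0.092 14.14
0.094 [0.518  0.3442 0.0935] [-0.   1.4 -3.9] 0.094 14.44
0.088 [0.518  0.3441 0.0874] [ 0.5  1.  -3.3] 0.095 14.74
0.085 [0.5181 0.3441 0.0847] [ 1.1  1.3 -1.5] 0.097 14.99
0.0835 [0.5182 0.3442 0.0835] [-0.3  1.1  1.3] 0.094 15.24
0.082 [0.5184 0.3442 0.0822] [-0.6 -0.4  4.1] 0.091 15.49
0.0805 [0.5184 0.3443 0.0821] [-4.4 -2.3 17.8] 0.092 15.74
0.079 [0.5185 0.3444 0.082 ] [-9.2 -5.2 33.2] 0.094 15.99
```

There's a hard stop at TCP z = 0.082, which puts the foot on the floor at 0.016. Unload, release, back off and check.

Run:
```python
from h import *
D=[np.pi,0,np.pi/2+.0185]
manip.move_straight([.5182,.3442,.0815],D,vel=.04)
command_gripper(.45)
print(readout.sense()['wrist_force'])
manip.move_straight([.5182,.3442,.25],vel=.15)
manip.reach([.47,.344,.30],[np.pi,0,np.pi/2])
snap('wrist','w_end'); print(readout.sense()['clock'])
X,im=cloud('w_end'); P=X.reshape(-1,3); P=P[~np.isnan(P).any(1)]; P=P[abs(P[:,0]-.518)<.03]
for yc in (.414,.344,.274):
    Q=P[abs(P[:,1]-yc)<.033]; q=Q[(Q[:,2]>.095)&(Q[:,2]<.12)]
    r=cv2.minAreaRect(q[:,:2].astype(np.float32)*1000); print(len(q),q.mean(0).round(4),np.round(r[0],1),np.round(r[1],1),round(r[2],2))
    for lo in (.06,.075,.09):
        k=Q[(Q[:,2]>lo)&(Q[:,2]<lo+.01)]
        if len(k)>5: print('  ',lo,len(k),np.percentile(k,[5,95],0).round(4).tolist())
cv2.imwrite('pics/end_crop.png',cv2.resize(im[80:320,260:420,::-1],None,fx=2.4,fy=2.4))
```

```text
[-0.5200179   0.25703696 -0.51909884]
18.7333
431 [0.5164 0.4145 0.1025] [516.8 414.1] [ 9.2 35.3] 1.76
   0.06 38 [[0.5121, 0.3979, 0.0632], [0.5132, 0.4295, 0.0686]]
   0.075 45 [[0.5121, 0.3993, 0.0758], [0.5128, 0.429, 0.0841]]
   0.09 58 [[0.5122, 0.4011, 0.0903], [0.5129, 0.4292, 0.0998]]
359 [0.5178 0.3449 0.1021] [518.2 344.1] [ 9.  35.9] 1.03
   0.06 45 [[0.5135, 0.3304, 0.0626], [0.5191, 0.3619, 0.0692]]
   0.075 53 [[0.5135, 0.3311, 0.0756], [0.5201, 0.3618, 0.0845]]
   0.09 59 [[0.5136, 0.3307, 0.0907], [0.5202, 0.3617, 0.0998]]
138 [0.5187 0.286  0.102 ] [519.  283.3] [ 8.4 18. ] 1.27
   0.06 53 [[0.5148, 0.2618, 0.0616], [0.5216, 0.2924, 0.0695]]
   0.075 54 [[0.5148, 0.2613, 0.0755], [0.5214, 0.2922, 0.0846]]
   0.09 49 [[0.5147, 0.2756, 0.0909], [0.5225, 0.2923, 0.0997]]
```

View pics/end_crop.png

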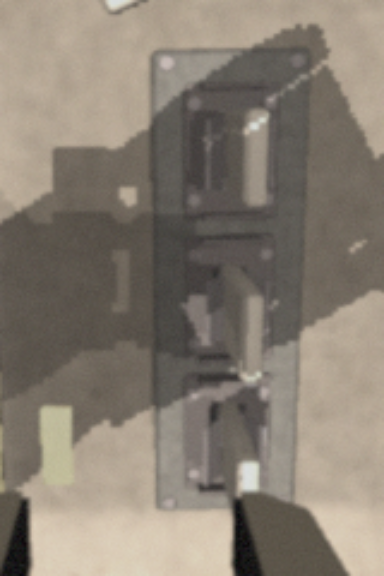

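All three mailers stand in the rack. The placed one has its top at z = 0.102, centre (0.5182, 0.3441) and yaw 1.03°, and its faces are vertical.

```bash
python3 -c "
from h import *
print(job_done())"
```

```text
the job is handed in; nothing more can be done
None
```

The white mailer is fully home in the rack's middle slot, released, standing upright and square, with the arm clear; the job was handed in at about 19 s on the robot's clock, and no verdict came back.

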